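# Unhook a latch bar from a mould holder and lay it in the parts tray

## Robot

A 6-joint arm with a two-finger parallel gripper is mounted at the origin on the work surface. World frame = base frame: x ahead of the robot, y to its left, z up, the work surface at z = 0. Lengths are in m, angles in rad, forces in N, time in s.
With the tool pointing down it reaches from about 0.35 to 0.975 m from the base axis. Payload 4.9 kg.
Tool frame: the origin (TCP) lies at the very end of the fingers, on their centre line; the grasp point (between the pads) lies 19 mm behind it; x points along the fingers, y is the direction in which the jaws open and shut, and the axes are right-handed (so a half turn about x gives the same grasp; the last joint's range is limited). The gripper opens to 85 mm and grips with 20 to 120 N. Pads are 22 mm wide; open, the fingers measure 114 mm over their backs; the gripper's body (76 mm by 85 mm) begins 54 mm behind the grasp point. The pads swing forward as they close: fully open they stand 13 mm farther back than shut.
Start: joints at [-1.349, 0.053, 1.613, -0, 1.476, -0.119], TCP at [0.209, -0.589, 0.192] pointing down, gripper open.
Joint ranges: [-3.01, 3.01], [-1.01, 2.22], [0.06, 2.58], [-1.02, 4.17], [0.09, 2.62], [-3.14, 3.14]. Speed limits (rad/s): [2.57, 2.57, 3.14, 3.14, 3.14, 3.14].

## Interface

Orientations are given as a rotation vector (axis times angle).
In Python, from station import ctrl, get_image, calibration, finish_job, search_frame, cut_out, mark_of gives the robot as it stands. The module is installed in compiled form; this text tells all that it offers.
- The arm moves only by the tool arm_command, never from a script. Its argument "plan" is a list that holds one entry, the list of rows, each a list of 7 numbers: the shift along the tool's x, y, z in m, then the turn, a rotation vector about the tool's x, y, z in degrees, then the finger opening in m, from 0 to 0.0854. A call has 1 to 20 rows; each row shifts and turns the pose as measured when the row begins, along the tool's axes as they then stand; what a row does not reach is not made up. A row lasts 1/12 s, in which the tool goes at most 41.7 mm and 7.16 degrees, less where a joint would pass 70% of its speed; a pose out of reach is approached as far as the arm can. A call with a gripper value outside its range is refused whole. The fingers move at their own pace and stop on an object; "squeeze" is the grip in N (left out, the last holds). Time passes only in rows, so rows that do not move let the fingers close. It gives the time, the measured TCP pose, the force and the opening at its end, in the units of the state.
- ctrl.get_obs(): the state, without advancing time (a new reading comes with each control period).
- get_image(name): name is "side" or "top" or "wrist"; returns the picture (420x560x3 uint8, red, green, blue); there is no depth.
- calibration(name): a dict with "fx", "fy", "cx", "cy" (pixels), "cam_to_world" (4x4, takes a point from camera to world coordinates); the wrist camera has in their place "hand_eye" (4x4, takes a point from camera to tool coordinates, whose origin is the TCP and whose axes are the tool frame's). Camera axes: x right, y down, z forward; pixel columns grow to the right and rows downward; lengths in m; the calibration is good to about 2 mm. A picture is of the moment at which its call begins: read the wrist's pose just before it. calibration takes no time and is no camera call.
- finish_job(): hands the job in, once; it reports no verdict.
Trained networks look in the newest picture that a camera, given by its name, has taken for a name from the list of things; names that differ only in an ending like _2 or _b are one class to them, and where a whole thing is asked for, a point or a joint stands for the part that bears it (a point fixed in the world has none). Each returns a list of dicts, best first, with "conf" (0 to 1); they miss things now and then, are a little off and sometimes report something else, mostly with a low value. They report only what shows in the picture. A call takes as long as a camera call. They do not tell look-alikes from the thing itself.
- search_frame(camera, thing): "at" ([x, y, z] in m, in the coordinates of the camera as it stood for that picture, good to about 4 mm: the middle of the surface that is visible of it).
- cut_out(camera, thing): "mask" (420x560 bool, what is visible of it).
- mark_of(camera, thing): "at" ([x, y, z] in m, in the coordinates of the camera as it stood for that picture, good to about 4 mm: a listed point, or the origin of a listed thing).
The state is a dict: "t": time; "q": joint angles; "dq": joint speeds; "effort": joint torques, N m; "tool_pos": TCP position; "tool_rot": TCP orientation; "contact_force": force on the tool from outside, world axes, zero at the start; "wrist_torque": the same for the moment, N m; "opening": finger opening in m.
Only numpy, scipy, OpenCV 4.12 (cv2) and the standard library are available. Lean on these libraries where they do the work, as an engineer would, in place of code of your own. Each camera call takes 0.05 s, during which the arm holds its last target. There are 200 camera calls.

## Task

Take the steel latch bar out of the aluminium mould holder and set it down gently in the grey parts tray, flat on the tray floor with its hook downwards. The bar is caught by the hook under its far end: push its tail gently right down on to its stop to tip the hook up over the lip, draw the bar out from under the two keepers without forcing it against the holder, and only then lift it away. Leave the cup, the steel dome and the screwdriver where they are.

Things in the scene. Friction and masses are not known exactly. Their poses are not given: they have to be found in the camera images.
- step_edge (a point): Fixed aluminium mould holder, 110 mm wide: middle of the step edge its bar tips over, 50 mm above the bench. Its axes: x along the bar to the hooked end, y across, z up. Deck at this height, x = 0 to 74 mm, with a 22 mm wide channel along its middle; open cross groove 74 to 98 mm; deck to 120 mm. On the -x side a low shelf, 28 mm below the deck, ends at x = -105 mm.
- lip (a point): Middle of the groove edge, 74 mm from step_edge along x. Just here ends a dark steel rail, 18 mm wide, that lies in the channel; its far end is the retaining lip that holds the bar's hook. The rail is a rigid straight piece from x = -75 to 74 mm, clamped at a different slope each time: lip 0 to 8.5 mm below this point. Holder's axes.
- stop_place (a point): Point at deck height above the near end of the rail (75 mm from step_edge towards -x), which is the stop under the bar's tail: 7 to 16 mm below this point, to be found by touch; it does not give. The higher the lip is set, the lower the stop: the bar clears the lip only when its tail is right down on the stop. Holder's axes.
- keepers (a point): Point on the deck midway between two dark keepers (13 mm from step_edge along x) that reach over the bar's lugs. Each is 20 mm long in x; side walls at y = +-27.5 mm, outsides at +-39 mm, roofs 13 to 21 mm above the deck with an open gap of 44 mm between them. Holder's axes.
- bar_mid (a point): Loose steel latch bar, 0.3 to 0.52 kg: middle of its lugs, mid-thickness. Its x runs along it to the hooked nose, y across, z up. Strip x = -109 to 77 mm, 36 mm wide, 8 thick; lugs at x = -8 to 8 mm make it 52 wide. Centre of mass x = 0. At first flat on the deck, tail 96 mm past the step edge. Drawn out 50 mm it rests by itself on step edge and stop.
- bar_press (a point): Point on the bar's top face near the tail, x = -88 mm: where to push down. 13 mm further tailward stands an upright tab (x = -109 to -101 mm, 36 mm wide, 18 mm high above the top face) to pull against. About 2 N tips the bar till it meets the stop. It slides out along its tilted length. Bar's axes.
- bar_tail (a point): Middle of the end face of the bar's tail, mid-thickness (x = -109 mm from bar_mid). Bar's axes.
- bar_nose (a point): Middle of the nose's end face, mid-strip (x = 77 mm from bar_mid). On the nose sits a block 30 mm long, 18 high; below it a hook 12 mm long, 16 wide, goes 14 mm down from the underside into the groove, 2 to 6 mm from the lip. The lugs have 5 mm of free height under the keepers, so lifted straight up the bar stays caught; drawn out 25 mm, the lugs are free. Bar's axes.
- tray: Fixed shallow open tray of grey plastic, 280 x 190 mm outside, rim 22 mm above the bench, walls and floor 4 mm thick. Origin at the centre of its underside on the bench; x along its 280 mm length, y across, z up.
- cup: Black plastic cup, 72 mm across, 100 mm high, upright on the bench. Origin at the centre of its underside. To be left alone.
- dome: Turned steel dome, 80 mm across, 37 mm high. Origin at the centre of its underside. To be left alone.
- driver: Screwdriver with a red handle, lying on the bench. Origin on the bench below its middle, handle to its -x. To be left alone.
There are look-alikes about, which are no part of the job. Of the things shaped like the part that bears bar_mid, the bare steel one is meant.

How it is judged:
On the way:
1. the bar is drawn out tail first until its hook is over the deck and its lugs are out from under the keepers (x of bar_mid in the frame of step_edge below -0.01 m), for 0.1 s.
At the end, for the whole second after the job is handed in: The bar lies still on the tray floor, hook down and level within 0.12 rad, its middle less than 21 mm above the bench and both its ends inside the rim (x of bar_nose in the frame of tray between -0.134 and 0.134 m and y of bar_nose in the frame of tray between -0.088 and 0.088 m and x of bar_tail in the frame of tray between -0.134 and 0.134 m and y of bar_tail in the frame of tray between -0.088 and 0.088 m and x of bar_mid in the frame of tray between -0.134 and 0.134 m and y of bar_mid in the frame of tray between -0.088 and 0.088 m and z of bar_mid in the frame of tray below 0.021 m and angle between bar_mid's own z axis and vertical below 0.12 rad and linear speed of bar below 0.02 m/s); the robot touches nothing.
It fails at once if the bar is forced against the holder (over 30 N) while its lugs are still under the keepers (contact force between bar and holder above 30 N and x of bar_mid in the frame of step_edge above -0.01 m).
It fails at once if the bar is dropped or rammed into the tray (over 60 N) (contact force between bar and tray above 60 N).
It fails at once if the cup is moved more than 30 mm (distance of cup from where it was at the start of the episode above 0.03 m).
It fails at once if the dome is moved more than 30 mm (distance of dome from where it was at the start of the episode above 0.03 m).
It fails at once if the screwdriver is moved more than 30 mm (distance of driver from where it was at the start of the episode above 0.03 m).
It also fails if it takes over 53 s, if anything falls off the work surface, if the arm or the gripper's body presses on something with over 40 N, if the wrist force passes 120 N, or if a joint passes its speed limit or range.

## Working session

There is one attempt and no reset: what is moved stays moved. The work goes in short steps, Python scripts to look and compute and a tool call to move; the robot and the scene stay as the last step left them, time stands still between calls to the robot, and variables do not carry over. Pictures are saved under pics/ and viewed, about 8 in all and at most 12, crops included, and the job is handed in when it is done.

Besides the shell and the picture viewer there is one more tool, called after "Request:" by a JSON object that holds its "method" and its "body", one argument or row to a line. arm_command: Moves the arm, as the interface text tells. Its arguments: {"type":"object","properties":{"plan":{"type":"array","items":{"type":"array","items":{"type":"array","items":{"type":"number"}}}},"squeeze":{"type":"number"}},"required":["plan"]}

```bash
mkdir -p pics; cat > h.py <<'E'
import numpy as np, cv2
from scipy.spatial.transform import Rotation as R
from station import ctrl,get_image,calibration,finish_job,search_frame,cut_out,mark_of
def T(cam):
    c=calibration(cam)
    if cam!='wrist': return np.array(c['cam_to_world'])
    o=ctrl.get_obs(); M=np.eye(4); M[:3,:3]=R.from_rotvec(o['tool_rot']).as_matrix(); M[:3,3]=o['tool_pos']
    return M@np.array(c['hand_eye'])
def pic(cam,fn):
    M=T(cam); im=get_image(cam); cv2.imwrite('pics/'+fn,im[:,:,::-1]); return M,im
def find(cam,M,names,f=mark_of,n=3):
    c=calibration(cam)
    for k in names:
        for d in f(cam,k)[:n]:
            a=np.array(d['at']); p=M@np.r_[a,1]
            print(cam,k,round(d['conf'],2),np.round(p[:3],4),'px',np.round([c['fx']*a[0]/a[2]+c['cx'],c['fy']*a[1]/a[2]+c['cy']]).astype(int))
E
python3 - <<'E'
from h import *
print(ctrl.get_obs())
a=[]
for cam in ['top','side']:
    M,im=pic(cam,cam+'0.png'); print(cam,np.round(M,3).tolist())
    find(cam,M,['step_edge','lip','stop_place','keepers','bar_mid','bar_press','bar_tail','bar_nose','tray','cup','dome','driver'])
print(calibration('wrist'))
E
```

```text
{'t': 0.0, 'q': array([-1.34901106e+00,  5.33426159e-02,  1.61427114e+00,  3.55398886e-05,
        1.47600216e+00, -1.18974690e-01]), 'dq': array([ 8.92529941e-04, -1.64703050e-03,  1.06446991e-03, -9.08654127e-04,
       -8.77226419e-05,  2.61076190e-04]), 'effort': array([-9.83018595e-05, -3.93685305e+01, -3.70175064e+01, -2.67495977e-05,
        7.05239800e-03,  3.13711084e-06]), 'tool_pos': array([ 0.20875005, -0.5883749 ,  0.19088558]), 'tool_rot': array([ 2.03722549,  0.35259965, -2.03736737]), 'contact_force': array([-0.12280779, -0.41666685,  0.01677713]), 'wrist_torque': array([0.02345311, 0.03449053, 0.00525772]), 'opening': 0.08503184395303208}
top [[0.025, -0.998, 0.059, 0.434], [-1.0, -0.026, -0.017, 0.085], [0.019, -0.059, -0.998, 1.351], [0.0, 0.0, 0.0, 1.0]]
top step_edge 0.63 [0.6057 0.1997 0.049 ] px [235 173]
top step_edge 0.43 [0.6133 0.1268 0.0602] px [263 170]
top lip 0.64 [0.5896 0.2749 0.0494] px [205 178]
top stop_place 0.73 [0.6086 0.1268 0.051 ] px [263 172]
top stop_place 0.43 [ 0.7453 -0.1621 -0.0062] px [370 129]
top keepers 0.71 [0.5983 0.2148 0.0522] p
[... 2006 characters left out ...]
8 0.0546] px [203 261]
side tray 0.74 [ 0.5166 -0.2315  0.0015] px [340 163]
side cup 0.87 [ 7.219e-01 -1.520e-02 -7.000e-04] px [237 182]
side dome 0.76 [0.7357 0.1886 0.0059] px [184 224]
side driver 0.81 [ 0.7449 -0.1648 -0.0018] px [261 150]
{'fx': 314.9985187115227, 'fy': 314.9985187115227, 'cx': 277.2084214570048, 'cy': 213.9811069241024, 'hand_eye': array([[ 2.27576692e-05, -3.26230983e-01,  9.45290085e-01,
        -1.82757689e-01],
       [ 9.99999690e-01,  7.50949127e-04,  2.35086788e-04,
         2.82334680e-04],
       [-7.86557358e-04,  9.45289787e-01,  3.26230899e-01,
        -8.48587117e-02],
       [ 0.00000000e+00,  0.00000000e+00,  0.00000000e+00,
         1.00000000e+00]])}
```

```bash
python3 - <<'E'
import cv2,numpy as np
a=cv2.imread('pics/top0.png')[60:340,80:480];b=cv2.imread('pics/side0.png')[100:420,60:460]
cv2.imwrite('pics/v1.png',cv2.resize(a,(800,560),interpolation=2));cv2.imwrite('pics/v2.png',cv2.resize(b,(750,600),interpolation=2))
E
```

```text
(no output)
```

View pics/v1.png

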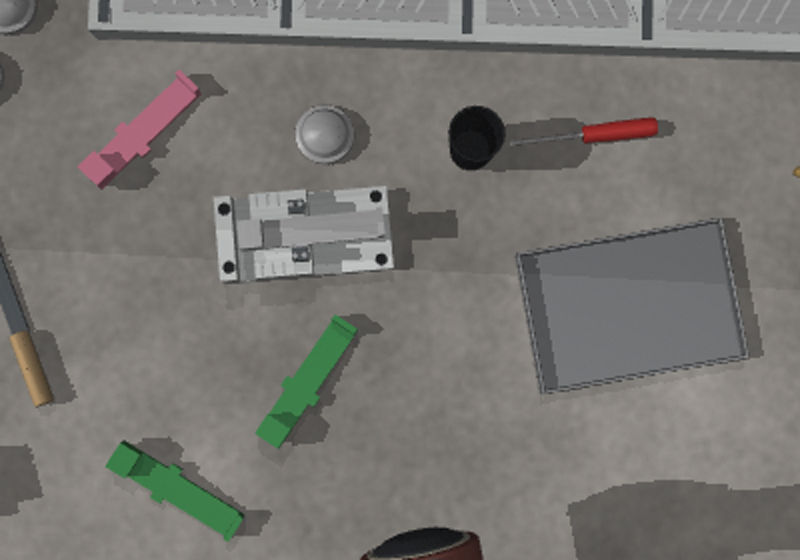

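View pics/v2.png

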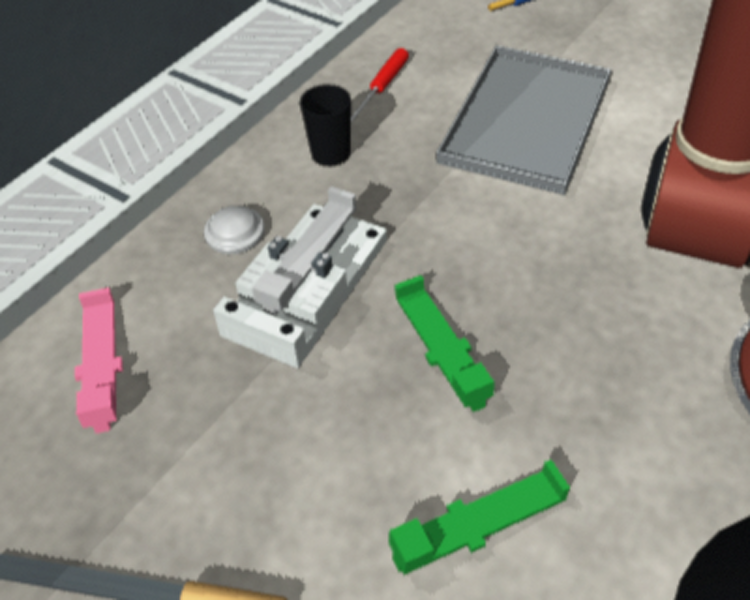

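The things shaped like the bar in crop 1 are pink (140,130), green (310,385), green (175,490) and the bare steel one in the holder (310,225). The steel one fits the description, and the side crop confirms it with its nose block at (275,285) and tail tab at (340,200).

Next I'll fit the frames and work out the move over the holder.

```bash
cat >> h.py <<'E'
def go(p,z=None,x=(0,0,-1),o=None):
    """turn needed (deg, tool axes), then shift after and without the turn"""
    o=o or ctrl.get_obs(); A=R.from_rotvec(o['tool_rot']).as_matrix(); B=A
    if z is not None:
        x=np.array(x,float);x/=np.linalg.norm(x);z=np.array(z,float);z-=x*(z@x);z/=np.linalg.norm(z);B=np.c_[x,np.cross(z,x),z]
    rv=R.from_matrix(A.T@B).as_rotvec(degrees=True); d=np.array(p)-o['tool_pos']
    print('turn',np.round(rv,2),'shift after turn mm',np.round(B.T@d*1e3,1),'before',np.round(A.T@d*1e3,1))
def st():
    o=ctrl.get_obs(); A=R.from_rotvec(o['tool_rot']).as_matrix()
    print('t',round(o['t'],2),'p',np.round(o['tool_pos'],4),'F',np.round(o['contact_force'],2),'open',round(o['opening'],4),'x',np.round(A[:,0],3),'z',np.round(A[:,2],3),'q',np.round(o['q'],2))
E
python3 - <<'E'
from h import *
st()
b=np.array([-.115,.993,0])
tgt=np.array([.606,.13,.25])-0.05*b
go(tgt,b); go(tgt,-b)
for n in ['top','side']:
    M=T(n);get_image(n);c=calibration(n);m=max(cut_out(n,'tray'),key=lambda d:d['conf'])['mask']
    ys,xs=np.nonzero(m);d=np.c_[(xs-c['cx'])/c['fx'],(ys-c['cy'])/c['fy'],np.ones(len(xs))]@M[:3,:3].T
    P=(M[:3,3]+d*((0.012-M[2,3])/d[:,2])[:,None])[:,:2]
    print(n,cv2.minAreaRect((P*1000).astype(np.float32)))
E
```

```text
t 1.3 p [ 0.2089 -0.589   0.1921] F [ 0.29 -0.35  0.46] open 0.0852 x [-0.  0. -1.] z [-0.942 -0.334  0.   ] q [-1.35  0.05  1.61 -0.    1.48 -0.12]
turn [102.92   0.     0.  ] shift after turn mm [ -57.9 -477.2  618.6] before [ -57.9 -496.2 -603.4]
turn [-77.08  -0.     0.  ] shift after turn mm [ -57.9  477.2 -618.6] before [ -57.9 -496.2 -603.4]
top ((516.1346435546875, -230.1087188720703), (191.07420349121094, 285.7190856933594), 11.167600631713867)
side ((516.1514282226562, -231.93606567382812), (195.84884643554688, 305.287109375), 11.858999252319336)
```

Request:
{"method": "arm_command", "body": {
  "plan": [
    [[0,0,0,-7,0,0,0.085],[0,0,0,-7,0,0,0.085],[0,0,0,-7,0,0,0.085],[0,0,0,-7,0,0,0.085],[0,0,0,-7,0,0,0.085],[0,0,0,-7,0,0,0.085],[0,0,0,-7,0,0,0.085],[0,0,0,-7,0,0,0.085],[0,0,0,-7,0,0,0.085],[0,0,0,-7,0,0,0.085],[0,0,0,-7,0,0,0.085]]
  ]
}}

```text
t: 2.42
tool_pos: [0.2089, -0.589, 0.1921]
tool_rot: [1.1, 1.275, -1.1]
contact_force: [-0.2, 0.6, -0.6]
opening: 0.0847
```

Request:
{"method": "arm_command", "body": {
  "plan": [
    [[-0.003,0.024,-0.031,0,0,0,0.085],[-0.003,0.024,-0.031,0,0,0,0.085],[-0.003,0.024,-0.031,0,0,0,0.085],[-0.003,0.024,-0.031,0,0,0,0.085],[-0.003,0.024,-0.031,0,0,0,0.085],[-0.003,0.024,-0.031,0,0,0,0.085],[-0.003,0.024,-0.031,0,0,0,0.085],[-0.003,0.024,-0.031,0,0,0,0.085],[-0.003,0.024,-0.031,0,0,0,0.085],[-0.003,0.024,-0.031,0,0,0,0.085],[-0.003,0.024,-0.031,0,0,0,0.085],[-0.003,0.024,-0.031,0,0,0,0.085],[-0.003,0.024,-0.031,0,0,0,0.085],[-0.003,0.024,-0.031,0,0,0,0.085],[-0.003,0.024,-0.031,0,0,0,0.085],[-0.003,0.024,-0.031,0,0,0,0.085],[-0.003,0.024,-0.031,0,0,0,0.085],[-0.003,0.024,-0.031,0,0,0,0.085],[-0.003,0.024,-0.031,0,0,0,0.085],[-0.003,0.024,-0.031,0,0,0,0.085]]
  ]
}}

```text
t: 4.08
tool_pos: [0.6045, 0.122, 0.2565]
tool_rot: [1.107, 1.261, -1.101]
contact_force: [0.1, -1.0, 0.2]
opening: 0.0851
```

```bash
python3 - <<'E'
from h import *
st()
b=np.array([-.115,.993,0])
go(np.array([.606,.13,.25])-0.05*b,-b)
M,im=pic('wrist','w1.png'); find('wrist',M,['step_edge','lip','stop_place','keepers','bar_mid','bar_press','bar_tail','bar_nose'],n=1)
E
```

```text
t 4.08 p [0.6045 0.122  0.2565] F [ 0.06 -1.03  0.21] open 0.0851 x [ 0.01  -0.005 -1.   ] z [ 0.139 -0.99   0.006] q [ 0.08 -0.    1.56 -0.01  1.57 -0.06]
turn [ 1.38  0.34 -0.56] shift after turn mm [ 6.5  2.4 42.2] before [ 6.8  1.3 42.2]
wrist stop_place 0.77 [0.606  0.125  0.0477] px [276 173]
wrist keepers 0.43 [ 0.7448 -0.163   0.    ] px [333 341]
wrist bar_mid 0.84 [0.6011 0.2081 0.0556] px [282 103]
wrist bar_press 0.86 [0.4705 0.1571 0.0081] px [178 129]
wrist bar_tail 0.89 [0.6105 0.0991 0.0554] px [277 194]
wrist bar_nose 0.79 [0.5904 0.2836 0.0552] px [283  27]
```

```bash
python3 - <<'E'
from h import *
st()
b=np.array([-.112,.994,0])
go([.6075,.1227,.085],-b)
E
```

```text
t 4.53 p [0.6035 0.1186 0.2563] F [0.19 0.38 0.43] open 0.0851 x [ 0.01  -0.005 -1.   ] z [ 0.137 -0.991  0.006] q [ 0.08 -0.01  1.57 -0.01  1.57 -0.06]
turn [ 1.42  0.34 -0.54] shift after turn mm [171.3   4.4  -3.6] before [171.4   2.9  -4.6]
```

Request:
{"method": "arm_command", "body": {
  "plan": [
    [[0,0.003,-0.004,1.42,0.34,-0.54,0.0],[0.017,0,0,0,0,0,0.0],[0.03,0,0,0,0,0,0.0],[0.03,0,0,0,0,0,0.0],[0.03,0,0,0,0,0,0.0],[0.03,0,0,0,0,0,0.0],[0.02,0,0,0,0,0,0.0],[0.01,0,0,0,0,0,0.0],[0,0,0,0,0,0,0.0],[0,0,0,0,0,0,0.0]]
  ]
}}

```text
t: 5.37
tool_pos: [0.608, 0.1129, 0.0903]
tool_rot: [1.145, 1.243, -1.13]
contact_force: [0.7, -0.1, 0.2]
opening: -0.0001
```

```bash
python3 - <<'E'
from h import *
st()
b=np.array([-.112,.994,0])
go([.6075,.1227,.07],-b)
M,im=pic('wrist','w2.png'); find('wrist',M,['stop_place','bar_mid','bar_press','bar_tail'],n=1)
cv2.imwrite('pics/v3.png',cv2.resize(im[100:420,130:430,::-1],None,fx=1.8,fy=1.8))
E
```

```text
t 5.37 p [0.608  0.1129 0.0903] F [ 0.67 -0.07  0.15] open -0.0001 x [ 0.013  0.001 -1.   ] z [ 0.095 -0.995  0.   ] q [ 0.06  0.11  1.73 -0.    1.29 -0.03]
turn [-0.98  0.03 -0.72] shift after turn mm [20.3  0.6 -9.8] before [20.3  0.2 -9.8]
wrist bar_mid 0.79 [0.602  0.21   0.0572] px [281  83]
wrist bar_press 0.61 [0.6064 0.1277 0.0587] px [275 208]
wrist bar_tail 0.72 [0.6105 0.1046 0.0575] px [278 237]
```

View pics/v3.png

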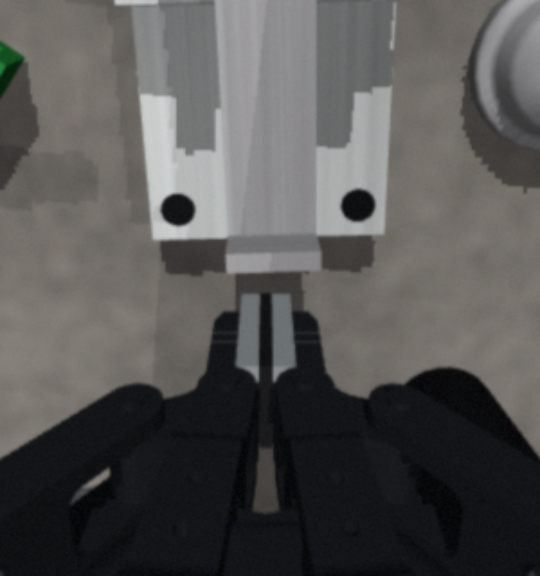

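```bash
python3 - <<'E'
from h import *
c=calibration('wrist');M=T('wrist')
def ray(u,v,z):
    u=130+u/1.8;v=100+v/1.8
    d=M[:3,:3]@[(u-c['cx'])/c['fx'],(v-c['cy'])/c['fy'],1]; return np.round((M[:3,3]+d*(z-M[2,3])/d[2])[:2],4)
for u,v,z in [(227,272,.076),(320,271,.076),(273,272,.076),(273,250,.076),(273,236,.058),(217,100,.058),(317,100,.058),(215,0,.058),(318,0,.058)]: print(u,v,z,ray(u,v,z))
p=np.linalg.inv(M)@np.r_[ctrl.get_obs()['tool_pos'],1]; print((c['fx']*p[0]/p[2]+c['cx']-130)*1.8,(c['fy']*p[1]/p[2]+c['cy']-100)*1.8)
E
```

```text
227 272 0.076 [0.5971 0.1005]
320 271 0.076 [0.6329 0.1041]
273 272 0.076 [0.6148 0.1021]
273 250 0.076 [0.6139 0.1113]
273 236 0.058 [0.6146 0.1098]
217 100 0.058 [0.5877 0.1633]
317 100 0.058 [0.6256 0.1669]
215 0 0.058 [0.5845 0.1989]
318 0 0.058 [0.6214 0.2024]
262.6916240955527 261.4144446188444
```

Request:
{"method": "arm_command", "body": {
  "plan": [
    [[0,0.002,-0.011,-0.98,0,-0.72,0.0],[0,0,0,0,0,0,0.0],[0,0,0,0,0,0,0.0]]
  ],
  "squeeze": 40
}}

```text
t: 5.87
tool_pos: [0.6125, 0.1263, 0.0956]
tool_rot: [1.128, 1.256, -1.118]
contact_force: [1.0, -0.4, 0.2]
opening: 0.0002
```

```bash
python3 - <<'E'
from h import *
st()
go([.6095,.1245,.062],-np.array([-.116,.993,0]))
E
```

```text
t 5.87 p [0.6125 0.1263 0.0956] F [ 0.96 -0.38  0.22] open 0.0002 x [ 0.008  0.    -1.   ] z [ 0.115 -0.993  0.001] q [ 0.08  0.12  1.7  -0.    1.31 -0.03]
turn [-0.07  0.04 -0.45] shift after turn mm [33.6 -3.2  1.4] before [33.6 -3.5  1.4]
```

Request:
{"method": "arm_command", "body": {
  "plan": [
    [[0.008,-0.0025,0.001,0,0,-0.45,0.0],[0.01,0,0,0,0,0,0.0],[0.008,0,0,0,0,0,0.0],[0.003,0,0,0,0,0,0.0],[0,0,0,0,0,0,0.0]]
  ]
}}

```text
t: 6.28
tool_pos: [0.6102, 0.1256, 0.0638]
tool_rot: [1.122, 1.262, -1.124]
contact_force: [1.1, -0.7, 0.3]
opening: -0.0
```

```bash
python3 - <<'E'
from h import *
st()
go([.6095,.1245,.059],-np.array([-.116,.993,0]))
E
```

```text
t 6.28 p [0.6102 0.1256 0.0638] F [ 1.07 -0.67  0.34] open -0.0 x [-0.    -0.001 -1.   ] z [ 0.116 -0.993  0.001] q [ 0.08  0.16  1.72 -0.    1.26 -0.03]
turn [0.01 0.05 0.02] shift after turn mm [ 4.8 -0.8  1. ] before [ 4.8 -0.8  1. ]
```

Touch down in small steps.

Request:
{"method": "arm_command", "body": {
  "plan": [
    [[0.002,0,0,0,0,0,0.0],[0.002,0,0,0,0,0,0.0],[0.001,0,0,0,0,0,0.0],[0.001,0,0,0,0,0,0.0]]
  ]
}}

```text
t: 6.62
tool_pos: [0.6094, 0.1252, 0.056]
tool_rot: [1.121, 1.263, -1.126]
contact_force: [-1.2, 0.0, 0.3]
opening: -0.0001
```

Request:
{"method": "arm_command", "body": {
  "plan": [
    [[0.001,0,0,0,0,0,0.0],[0.001,0,0,0,0,0,0.0],[0.001,0,0,0,0,0,0.0]]
  ]
}}

```text
t: 6.87
tool_pos: [0.6098, 0.1252, 0.0533]
tool_rot: [1.122, 1.262, -1.125]
contact_force: [-0.1, -0.5, -0.3]
opening: -0.0001
```

Request:
{"method": "arm_command", "body": {
  "plan": [
    [[0.001,0,0,0,0,0,0.0],[0.001,0,0,0,0,0,0.0],[0.001,0,0,0,0,0,0.0]]
  ]
}}

```text
t: 7.12
tool_pos: [0.6102, 0.1252, 0.0506]
tool_rot: [1.123, 1.261, -1.124]
contact_force: [-0.7, 0.1, 0.1]
opening: -0.0001
```

Request:
{"method": "arm_command", "body": {
  "plan": [
    [[0.001,0,0,0,0,0,0.0],[0.001,0,0,0,0,0,0.0]]
  ]
}}

```text
t: 7.28
tool_pos: [0.6103, 0.1252, 0.0485]
tool_rot: [1.123, 1.261, -1.124]
contact_force: [0.8, -0.8, -0.2]
opening: -0.0
```

Request:
{"method": "arm_command", "body": {
  "plan": [
    [[0.001,0,0,0,0,0,0.0],[0.001,0,0,0,0,0,0.0]]
  ]
}}

```text
t: 7.45
tool_pos: [0.6103, 0.1252, 0.0463]
tool_rot: [1.123, 1.261, -1.124]
contact_force: [-0.7, 0.2, -0.7]
opening: 0.0
```

```bash
python3 - <<'E'
from h import *
st(); M,im=pic('side','s3.png'); find('side',M,['bar_tail','bar_nose','bar_mid','bar_press'],n=2)
cv2.imwrite('pics/v4.png',cv2.resize(im[180:280,170:290,::-1],None,fx=5,fy=5,interpolation=2))
st()
E
```

```text
t 7.45 p [0.6103 0.1252 0.0463] F [-0.74  0.24 -0.73] open 0.0 x [ 0.    -0.001 -1.   ] z [ 0.116 -0.993  0.001] q [ 0.08  0.18  1.73 -0.    1.23 -0.03]
side bar_tail 0.96 [0.6085 0.1063 0.0541] px [243 209]
side bar_tail 0.81 [0.2094 0.2878 0.0058] px [356 359]
side bar_nose 0.88 [0.3236 0.2469 0.0219] px [316 312]
side bar_nose 0.85 [0.5884 0.2845 0.0549] px [203 261]
side bar_mid 0.91 [0.7173 0.4385 0.0131] px [113 296]
side bar_mid 0.81 [0.598  0.2123 0.0578] px [219 238]
side bar_press 0.97 [0.4605 0.1598 0.0128] px [283 260]
side bar_press 0.91 [0.2201 0.2994 0.0113] px [349 360]
t 7.7 p [0.6104 0.1252 0.0464] F [ 0.24 -0.03 -0.53] open 0.0 x [ 0.    -0.001 -1.   ] z [ 0.116 -0.993  0.001] q [ 0.08  0.18  1.73 -0.    1.23 -0.03]
```

View pics/v4.png

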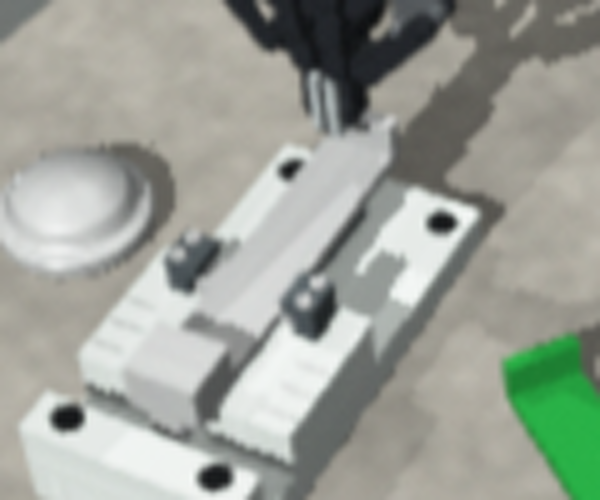

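```bash
python3 - <<'E'
from h import *
a=cv2.imread('pics/side0.png');b=cv2.imread('pics/s3.png')
f=lambda i:cv2.resize(i[190:275,185:265],(400,425),interpolation=2)
cv2.imwrite('pics/v5.png',np.hstack([f(a),f(b)]))
c=calibration('side');M=np.linalg.inv(T('side'))
for P in [(.6104,.1252,.0464),(.6104,.1252,.0664)]:
    p=M@np.r_[P,1]; u,v=c['fx']*p[0]/p[2]+c['cx'],c['fy']*p[1]/p[2]+c['cy']; print(u,v,'in right crop',400+(u-185)*5,(v-190)*5)
E
```

```text
237.85126985250898 215.97546993282225 in right crop 664.2563492625449 129.87734966411125
237.21202636319532 210.1158693035429 in right crop 661.0601318159765 100.57934651771447
```

View pics/v5.png

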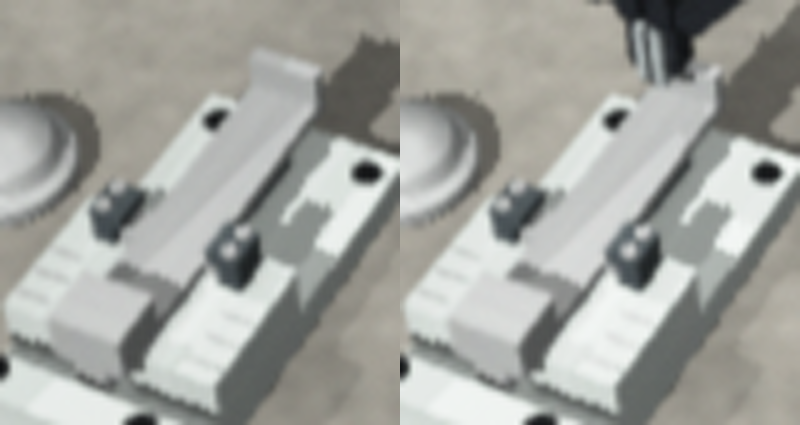

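```bash
python3 - <<'E'
from h import *
c=calibration('wrist');H=np.linalg.inv(np.array(c['hand_eye']))
for zz in(-.011,0):
  for x in(0,-.01,-.02,-.03,-.04):
    p=H@[x,0,zz,1]; print(zz,x,round(c['fy']*p[1]/p[2]+c['cy'],1))
c=calibration('side');M=np.linalg.inv(T('side'))
for z in(.056,.066,.076,.086):
  for y in (.11,.1252,.136):
    p=M@np.r_[.6104,y,z,1]; print(y,z,np.round([c['fx']*p[0]/p[2]+c['cx'],c['fy']*p[1]/p[2]+c['cy']],1))
E
```

```text
-0.011 0 229.1
-0.011 -0.01 235.4
-0.011 -0.02 242.3
-0.011 -0.03 250.0
-0.011 -0.04 258.6
0 0 245.2
0 -0.01 252.1
0 -0.02 259.8
0 -0.03 268.3
0 -0.04 277.8
0.11 0.056 [241.3 209.4]
0.1252 0.056 [237.5 213.2]
0.136 0.056 [234.9 215.9]
0.11 0.066 [241.  206.4]
0.1252 0.066 [237.2 210.2]
0.136 0.066 [234.5 213. ]
0.11 0.076 [240.7 203.5]
0.1252 0.076 [236.9 207.3]
0.136 0.076 [234.2 210. ]
0.11 0.086 [240.4 200.4]
0.1252 0.086 [236.6 204.2]
0.136 0.086 [233.8 207. ]
```

Request:
{"method": "arm_command", "body": {
  "plan": [
    [[0.002,0,0,0,0,0,0.0],[0.002,0,0,0,0,0,0.0],[0.002,0,0,0,0,0,0.0]]
  ]
}}

```text
t: 7.95
tool_pos: [0.611, 0.1253, 0.0409]
tool_rot: [1.124, 1.26, -1.123]
contact_force: [0.5, 0.2, -0.1]
opening: -0.0003
```

Request:
{"method": "arm_command", "body": {
  "plan": [
    [[0.002,0,0,0,0,0,0.0],[0.002,0,0,0,0,0,0.0]]
  ]
}}

```text
t: 8.12
tool_pos: [0.611, 0.1253, 0.0363]
tool_rot: [1.123, 1.26, -1.123]
contact_force: [0.2, -0.5, -0.3]
opening: -0.0002
```

Request:
{"method": "arm_command", "body": {
  "plan": [
    [[0.002,0,0,0,0,0,0.0],[0.001,0,0,0,0,0,0.0]]
  ]
}}

```text
t: 8.28
tool_pos: [0.6106, 0.1252, 0.0324]
tool_rot: [1.123, 1.261, -1.123]
contact_force: [-0.2, 0.3, 0.0]
opening: 0.0003
```

Request:
{"method": "arm_command", "body": {
  "plan": [
    [[0.001,0,0,0,0,0,0.0],[0.001,0,0,0,0,0,0.0],[0.001,0,0,0,0,0,0.0]]
  ]
}}

```text
t: 8.53
tool_pos: [0.6104, 0.1252, 0.0288]
tool_rot: [1.123, 1.261, -1.124]
contact_force: [-0.1, 0.1, 0.9]
opening: 0.0
```

Request:
{"method": "arm_command", "body": {
  "plan": [
    [[0.001,0,0,0,0,0,0.0],[0.001,0,0,0,0,0,0.0]]
  ]
}}

```text
t: 8.7
tool_pos: [0.6105, 0.1252, 0.0267]
tool_rot: [1.123, 1.261, -1.124]
contact_force: [-0.2, 1.1, 1.2]
opening: 0.0001
```

Request:
{"method": "arm_command", "body": {
  "plan": [
    [[0.001,0,0,0,0,0,0.0],[0.001,0,0,0,0,0,0.0]]
  ]
}}

```text
t: 8.87
tool_pos: [0.6106, 0.1252, 0.0245]
tool_rot: [1.123, 1.261, -1.123]
contact_force: [0.2, -0.2, 0.7]
opening: 0.0001
```

```bash
python3 - <<'E'
from h import *
st(); M,im=pic('side','s4.png'); find('side',M,['bar_tail','bar_nose'],n=2)
b=cv2.imread('pics/s4.png')
f=lambda i:cv2.resize(i[190:275,185:265],(560,595),interpolation=2)
cv2.imwrite('pics/v6.png',f(b))
E
```

```text
t 8.87 p [0.6106 0.1252 0.0245] F [ 0.16 -0.21  0.73] open 0.0001 x [ 0.001 -0.001 -1.   ] z [ 0.116 -0.993  0.001] q [ 0.08  0.2   1.74 -0.    1.2  -0.03]
side bar_tail 0.93 [0.8003 0.367  0.0066] px [112 260]
side bar_tail 0.59 [0.4757 0.1476 0.0022] px [280 257]
side bar_nose 0.85 [0.664  0.4926 0.0248] px [111 323]
side bar_nose 0.69 [0.3214 0.2458 0.0206] px [317 313]
```

View pics/v6.png

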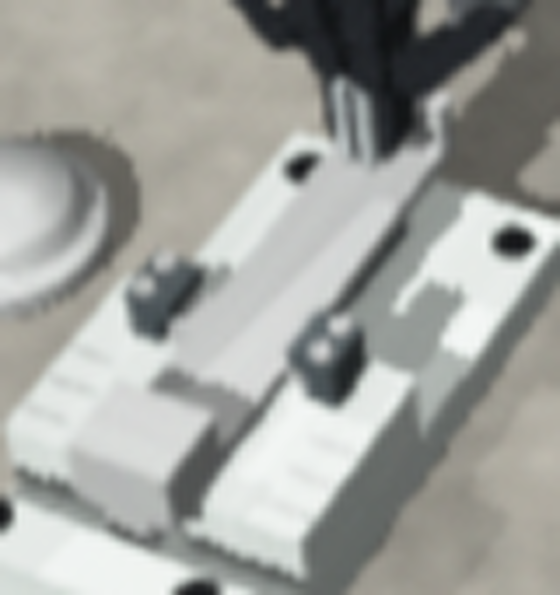

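Request:
{"method": "arm_command", "body": {
  "plan": [
    [[0.001,0,0,0,0,0,0.0],[0.001,0,0,0,0,0,0.0]]
  ]
}}

```text
t: 9.18
tool_pos: [0.6108, 0.1252, 0.0228]
tool_rot: [1.123, 1.26, -1.123]
contact_force: [-0.0, -0.4, 0.0]
opening: 0.0004
```

Request:
{"method": "arm_command", "body": {
  "plan": [
    [[0.001,0,0,0,0,0,0.0],[0.001,0,0,0,0,0,0.0]]
  ]
}}

```text
t: 9.35
tool_pos: [0.6109, 0.1253, 0.0207]
tool_rot: [1.123, 1.26, -1.123]
contact_force: [-0.5, 0.1, -0.3]
opening: -0.0001
```

Request:
{"method": "arm_command", "body": {
  "plan": [
    [[0.001,0,0,0,0,0,0.0],[0.001,0,0,0,0,0,0.0]]
  ]
}}

```text
t: 9.52
tool_pos: [0.6109, 0.1253, 0.0185]
tool_rot: [1.123, 1.26, -1.123]
contact_force: [-0.1, -0.2, 0.4]
opening: -0.0
```

Request:
{"method": "arm_command", "body": {
  "plan": [
    [[0.001,0,0,0,0,0,0.0],[0.001,0,0,0,0,0,0.0]]
  ]
}}

```text
t: 9.68
tool_pos: [0.611, 0.1251, 0.0165]
tool_rot: [1.123, 1.26, -1.123]
contact_force: [0.4, -0.7, 0.3]
opening: -0.0001
```

Request:
{"method": "arm_command", "body": {
  "plan": [
    [[0.001,0,0,0,0,0,0.0],[0.001,0,0,0,0,0,0.0]]
  ]
}}

```text
t: 9.85
tool_pos: [0.6111, 0.1249, 0.0144]
tool_rot: [1.123, 1.26, -1.123]
contact_force: [0.1, -0.4, 0.7]
opening: -0.0
```

Request:
{"method": "arm_command", "body": {
  "plan": [
    [[0.001,0,0,0,0,0,0.0],[0.001,0,0,0,0,0,0.0]]
  ]
}}

```text
t: 10.02
tool_pos: [0.6112, 0.1249, 0.0122]
tool_rot: [1.123, 1.26, -1.123]
contact_force: [-0.0, 0.0, 0.9]
opening: 0.0004
```

```bash
python3 - <<'E'
from h import *
st(); M,im=pic('side','s5.png'); st()
f=lambda n:cv2.resize(cv2.imread('pics/'+n)[190:275,185:265],(400,425),interpolation=2)
cv2.imwrite('pics/v7.png',np.hstack([f('s4.png'),f('s5.png')]))
E
```

```text
t 10.02 p [0.6112 0.1249 0.0122] F [-0.04  0.03  0.94] open 0.0004 x [ 0.002 -0.001 -1.   ] z [ 0.116 -0.993  0.002] q [ 0.08  0.22  1.75 -0.    1.17 -0.03]
t 10.07 p [0.611  0.1249 0.0119] F [-0.14  0.12 -0.69] open -0.0001 x [ 0.001 -0.001 -1.   ] z [ 0.116 -0.993  0.002] q [ 0.08  0.22  1.75 -0.    1.17 -0.03]
```

View pics/v7.png

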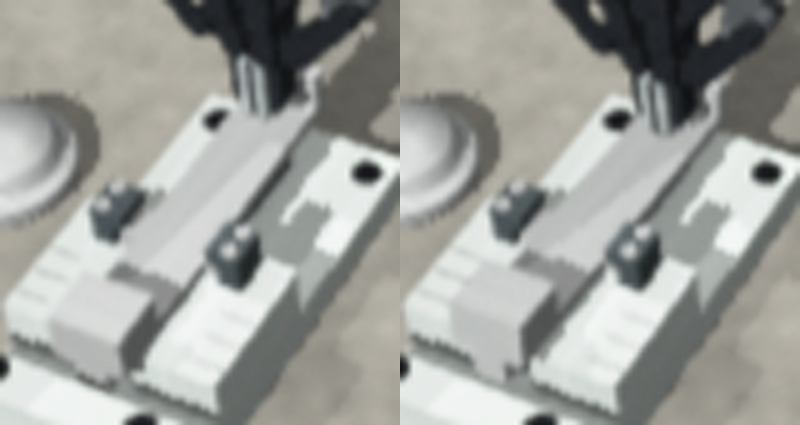

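Request:
{"method": "arm_command", "body": {
  "plan": [
    [[0.001,0,0,0,0,0,0.0],[0.001,0,0,0,0,0,0.0]]
  ]
}}

```text
t: 10.23
tool_pos: [0.6112, 0.1249, 0.01]
tool_rot: [1.123, 1.259, -1.123]
contact_force: [0.5, 0.0, 0.5]
opening: -0.0005
```

Request:
{"method": "arm_command", "body": {
  "plan": [
    [[0.001,0,0,0,0,0,0.0],[0.001,0,0,0,0,0,0.0]]
  ]
}}

```text
t: 10.4
tool_pos: [0.6112, 0.1249, 0.0078]
tool_rot: [1.123, 1.259, -1.123]
contact_force: [-0.7, -0.7, 4.2]
opening: 0.0001
```

Request:
{"method": "arm_command", "body": {
  "plan": [
    [[0.001,0,0,0,0,0,0.0],[0.001,0,0,0,0,0,0.0]]
  ]
}}

```text
t: 10.57
tool_pos: [0.6115, 0.1249, 0.0077]
tool_rot: [1.123, 1.26, -1.123]
contact_force: [-3.7, -1.4, 8.4]
opening: -0.0
```

Request:
{"method": "arm_command", "body": {
  "plan": [
    [[0.0008,0,0.0015,0,0,0,0.0],[0.0008,0,0.0015,0,0,0,0.0],[0.0008,0,0.0015,0,0,0,0.0]]
  ]
}}

```text
t: 10.82
tool_pos: [0.613, 0.122, 0.0073]
tool_rot: [1.125, 1.261, -1.12]
contact_force: [-2.0, 1.7, 4.5]
opening: 0.0001
```

Request:
{"method": "arm_command", "body": {
  "plan": [
    [[0.0008,0,0.0015,0,0,0,0.0],[0.0008,0,0.0015,0,0,0,0.0],[0.0008,0,0.0015,0,0,0,0.0]]
  ]
}}

```text
t: 11.07
tool_pos: [0.6147, 0.1196, 0.0068]
tool_rot: [1.13, 1.262, -1.116]
contact_force: [-1.7, 2.2, 5.8]
opening: 0.0001
```

Request:
{"method": "arm_command", "body": {
  "plan": [
    [[0.0007,-0.0012,0.0018,0,0,0,0.0],[0.0007,-0.0012,0.0018,0,0,0,0.0],[0.0007,-0.0012,0.0018,0,0,0,0.0]]
  ]
}}

```text
t: 11.32
tool_pos: [0.6138, 0.1152, 0.0061]
tool_rot: [1.135, 1.26, -1.112]
contact_force: [1.4, 3.3, 3.8]
opening: 0.0003
```

Request:
{"method": "arm_command", "body": {
  "plan": [
    [[0.0007,-0.0012,0.0018,0,0,0,0.0],[0.0007,-0.0012,0.0018,0,0,0,0.0],[0.0007,-0.0012,0.0018,0,0,0,0.0]]
  ]
}}

```text
t: 11.57
tool_pos: [0.6125, 0.1096, 0.0052]
tool_rot: [1.138, 1.258, -1.108]
contact_force: [1.0, 4.0, 4.8]
opening: 0.0002
```

```bash
python3 - <<'E'
from h import *
st(); M,im=pic('side','s6.png'); find('side',M,['bar_tail','bar_nose','bar_mid'],n=2); st()
f=lambda n:cv2.resize(cv2.imread('pics/'+n)[190:275,185:265],(400,425),interpolation=2)
cv2.imwrite('pics/v8.png',np.hstack([f('s5.png'),f('s6.png')]))
E
```

```text
t 11.57 p [0.6125 0.1096 0.0052] F [0.97 4.05 4.79] open 0.0002 x [ 0.014  0.011 -1.   ] z [ 0.115 -0.993 -0.009] q [ 0.05  0.22  1.76  0.01  1.15 -0.07]
side bar_tail 0.96 [0.4775 0.1471 0.0023] px [279 256]
side bar_tail 0.96 [0.7986 0.3678 0.0039] px [112 261]
side bar_nose 0.9 [0.306  0.4401 0.0223] px [271 394]
side bar_nose 0.68 [0.3253 0.2503 0.0218] px [314 313]
side bar_mid 0.97 [0.2615 0.376  0.0148] px [310 380]
side bar_mid 0.68 [0.391  0.2061 0.0152] px [298 286]
t 11.77 p [0.6124 0.1091 0.0051] F [0.08 1.59 5.66] open -0.0005 x [ 0.014  0.01  -1.   ] z [ 0.115 -0.993 -0.008] q [ 0.05  0.22  1.76  0.01  1.15 -0.07]
```

View pics/v8.png

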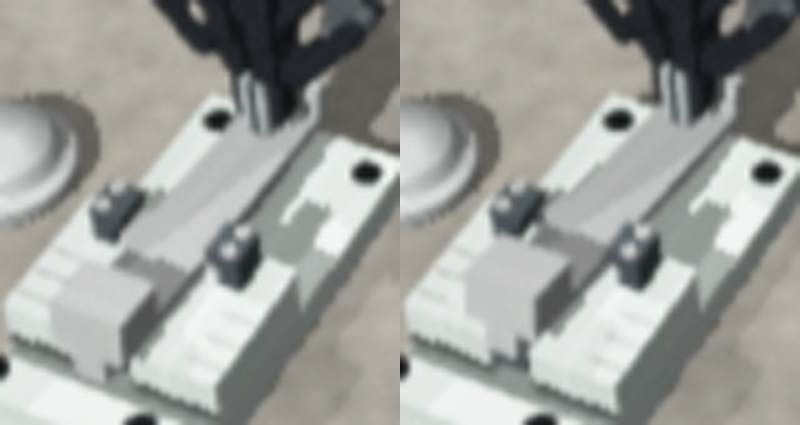

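Request:
{"method": "arm_command", "body": {
  "plan": [
    [[0.001,-0.0006,0.0025,0,0,0,0.0],[0.001,-0.0006,0.0025,0,0,0,0.0],[0.001,-0.0006,0.0025,0,0,0,0.0],[0.001,-0.0006,0.0025,0,0,0,0.0]]
  ]
}}

```text
t: 12.1
tool_pos: [0.613, 0.0998, 0.0035]
tool_rot: [1.141, 1.256, -1.104]
contact_force: [0.3, 4.5, 6.4]
opening: -0.0002
```

Request:
{"method": "arm_command", "body": {
  "plan": [
    [[0.0009,-0.0005,0.003,0,0,0,0.0],[0.0009,-0.0005,0.003,0,0,0,0.0],[0.0009,-0.0005,0.003,0,0,0,0.0],[0.0009,-0.0005,0.003,0,0,0,0.0]]
  ]
}}

```text
t: 12.43
tool_pos: [0.613, 0.0875, 0.0011]
tool_rot: [1.144, 1.256, -1.102]
contact_force: [-0.3, 2.7, 4.6]
opening: -0.0002
```

Request:
{"method": "arm_command", "body": {
  "plan": [
    [[0.0007,0,0.003,0,0,0,0.0],[0.0007,0,0.003,0,0,0,0.0],[0.0007,0,0.003,0,0,0,0.0],[0.0007,0,0.003,0,0,0,0.0],[0.0003,0,0.001,0,0,0,0.0],[-0.006,0,-0.004,0,0,0,0.0],[-0.02,0,-0.01,0,0,0,0.0],[-0.04,0,-0.01,0,0,0,0.085],[-0.04,0,-0.01,0,0,0,0.085],[-0.02,0,0,0,0,0,0.085],[0,0,0,0,0,0,0.085]]
  ]
}}

```text
t: 13.35
tool_pos: [0.5992, 0.102, 0.1185]
tool_rot: [1.128, 1.267, -1.125]
contact_force: [0.7, -0.4, 0.7]
opening: 0.0482
```

```bash
python3 - <<'E'
from h import *
st(); N=['bar_tail','bar_nose','bar_mid','bar_press']
for n in('side','top','wrist'):
    M,im=pic(n,n+'7.png')
    find(n,M,N,n=3)
cv2.imwrite('pics/v9.png',np.hstack([cv2.resize(cv2.imread('pics/wrist7.png')[0:330,130:430],(500,550)),cv2.resize(cv2.imread('pics/side7.png')[185:275,190:265],(300,360))[:550].copy() if 0 else cv2.copyMakeBorder(cv2.resize(cv2.imread('pics/side7.png')[185:275,190:265],(300,360)),0,190,0,0,0)]))
E
```

```text
t 13.35 p [0.5992 0.102  0.1185] F [ 0.69 -0.35  0.72] open 0.0482 x [-0.004  0.005 -1.   ] z [ 0.113 -0.994 -0.006] q [ 0.04  0.07  1.72  0.01  1.35 -0.07]
side bar_tail 0.91 [0.7974 0.3696 0.0042] px [112 262]
side bar_tail 0.88 [0.6068 0.0536 0.0308] px [256 204]
side bar_tail 0.82 [ 0.4766  0.1443 -0.    ] px [280 256]
side bar_nose 0.93 [0.323  0.2492 0.0223] px [315 313]
side bar_nose 0.85 [0.6638 0.4934 0.0222] px [111 324]
side bar_nose 0.76 [0.3011 0.4424 0.0222] px [273 396]
side bar_mid 0.9 [0.5995 0.1631 0.05  ] px [232 226]
side bar_mid 0.85 [0.2607 0.3772 0.0151] px [310 380]
side bar_mid 0.74 [0.7208 0.4382 0.0116] px [113 296]
side bar_press 0.9 [0.4637 0.1587 0.0122] px [282 259]
side bar_press 0.88 [0.6067 0.075  0.0344] px [251 208]
side bar_press 0.78 [0.2225 0.296  0.011 ] px [348 358]
top bar_tail 0.97 [0.2128 0.2881 0.0052] px [198 322]
top bar_tail 0.96 [0.8036 0.3726 0.0056] px [174 100]
top bar_tail 0.89 [0.6077 0.054  0.03  ] px [290 175]
top bar_nose 0.89 [0.6626 0.4923 0.0213] px [126 150]
top bar_nose 0.86 [0.5895 0.2326 0.0671] px [221 178]
top bar_nose 0.62 [0.3009 0.4468 0.0195] px [137 288]
top bar_mid 0.95 [0.7193 0.4428 0.0155] px [146 130]
top bar_mid 0.58 [0.3891 0.2093 0.0119] px [230 256]
top bar_mid 0.56 [0.2711 0.3793 0.0159] px [163 300]
top bar_press 0.87 [0.4656 0.1639 0.0111] px [248 227]
top bar_press 0.78 [0.7833 0.3833 0.0071] px [170 108]
top bar_press 0.78 [0.2239 0.305  0.0098] px [191 318]
wrist bar_tail 0.97 [0.4832 0.1495 0.0028] px [160 134]
wrist bar_nose 0.83 [0.5957 0.2361 0.0596] px [299  26]
wrist bar_mid 0.85 [0.3891 0.2037 0.0114] px [41 54]
wrist bar_press 0.71 [0.6055 0.077  0.04  ] px [285 238]
wrist bar_press 0.69 [0.4672 0.159  0.0071] px [140 121]
```

View pics/v9.png

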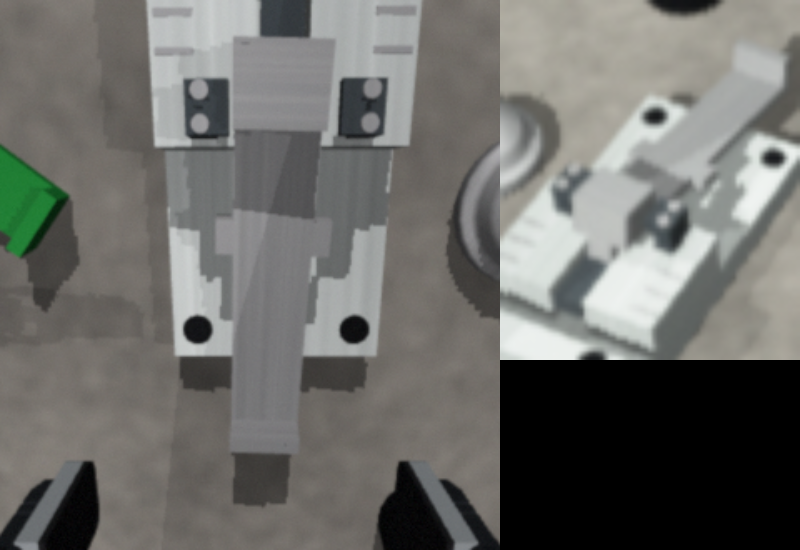

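```bash
python3 - <<'E'
from h import *
st()
c=calibration('wrist');M=T('wrist')
def ray(u,v,z):
    u=130+u*.6;v=v*.6
    d=M[:3,:3]@[(u-c['cx'])/c['fx'],(v-c['cy'])/c['fy'],1]; return np.round((M[:3,3]+d*(z-M[2,3])/d[2])[:2],4)
print(ray(272,238,.05),ray(265,452,.05),ray(283,130,.065))
go([.6005,.162,.06],-np.array([-.1,.995,0]))
E
```

```text
t 14.1 p [0.5968 0.1018 0.1135] F [-0.17 -0.89  0.25] open 0.0849 x [-0.011  0.006 -1.   ] z [ 0.112 -0.994 -0.008] q [ 0.04  0.07  1.72  0.01  1.35 -0.07]
[0.6027 0.1602] [0.6133 0.0498] [0.6008 0.2048]
turn [ 0.69 -0.43  0.58] shift after turn mm [ 53.5   9.7 -59.5] before [ 53.8  11.  -59. ]
```

Request:
{"method": "arm_command", "body": {
  "plan": [
    [[0,0.006,-0.02,0.69,-0.43,0.58,0.085],[0,0.005,-0.02,0,0,0,0.085],[0,0,-0.015,0,0,0,0.085],[0.01,0,-0.003,0,0,0,0.085],[0.02,0,0,0,0,0,0.085],[0.015,0,0,0,0,0,0.085],[0,0,0,0,0,0,0.085]]
  ]
}}

```text
t: 14.68
tool_pos: [0.604, 0.1618, 0.0679]
tool_rot: [1.138, 1.249, -1.133]
contact_force: [-0.6, -0.7, -0.8]
opening: 0.0852
```

```bash
python3 - <<'E'
from h import *
st()
go([.602,.161,-.005],-np.array([-.1,.995,0]))
M,im=pic('wrist','w8.png'); find('wrist',M,['bar_mid','bar_nose'],n=2)
cv2.imwrite('pics/v10.png',cv2.resize(im[60:400,120:440,::-1],None,fx=1.6,fy=1.6))
E
```

```text
t 14.68 p [0.604  0.1618 0.0679] F [-0.56 -0.68 -0.84] open 0.0852 x [ 0.006 -0.001 -1.   ] z [ 0.099 -0.995  0.001] q [ 0.14  0.15  1.72 -0.    1.26  0.05]
turn [-0.08  0.08 -0.32] shift after turn mm [72.9 -2.   0.6] before [72.9 -2.5  0.5]
wrist bar_mid 0.72 [0.6039 0.159  0.0525] px [275 240]
```

View pics/v10.png

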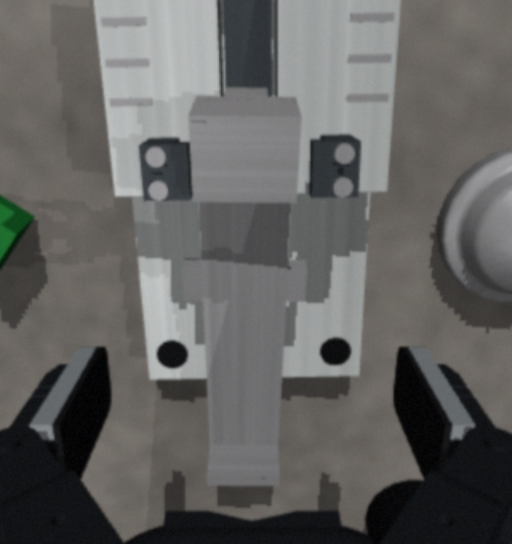

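Request:
{"method": "arm_command", "body": {
  "plan": [
    [[0.01,-0.002,0.001,0,0,-0.32,0.085],[0.015,0,0,0,0,0,0.085],[0.015,0,0,0,0,0,0.085],[0.01,0,0,0,0,0,0.085],[0.005,0,0,0,0,0,0.085],[0,0,0,0,0,0,0.085]]
  ]
}}

```text
t: 15.33
tool_pos: [0.6098, 0.1594, 0.0198]
tool_rot: [1.145, 1.241, -1.127]
contact_force: [-0.3, 1.0, -0.0]
opening: 0.0851
```

```bash
python3 - <<'E'
from h import *
st()
go([.602,.161,-.005],-np.array([-.1,.995,0]))
M,im=pic('side','s8.png'); find('side',M,['bar_mid','bar_nose'],n=2)
cv2.imwrite('pics/v11.png',cv2.resize(im[170:280,170:290,::-1],None,fx=5,fy=5,interpolation=2))
E
```

```text
t 15.33 p [0.6098 0.1594 0.0198] F [-0.34  1.04 -0.02] open 0.0851 x [ 0.016  0.    -1.   ] z [ 0.096 -0.995  0.001] q [ 0.14  0.21  1.74 -0.    1.17  0.04]
turn [-0.23  0.07 -0.91] shift after turn mm [24.8 -7.6 -2.4] before [24.7 -8.  -2.4]
side bar_mid 0.92 [0.2624 0.3759 0.0143] px [310 380]
side bar_mid 0.66 [0.7189 0.4372 0.0124] px [113 295]
side bar_nose 0.95 [0.3029 0.441  0.0217] px [272 395]
side bar_nose 0.86 [0.5931 0.232  0.0687] px [215 241]
```

View pics/v11.png

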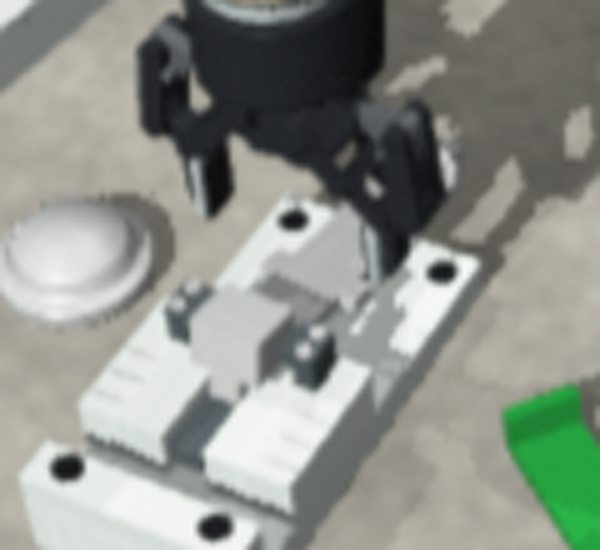

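Request:
{"method": "arm_command", "body": {
  "plan": [
    [[0.002,-0.008,-0.002,0,0,-0.9,0.085],[0.003,-0.002,0,0,0,0,0.085],[0.003,-0.001,0,0,0,0,0.085],[0.003,-0.001,0,0,0,0,0.085]]
  ]
}}

```text
t: 15.82
tool_pos: [0.6006, 0.1612, 0.0135]
tool_rot: [1.141, 1.247, -1.132]
contact_force: [-0.1, -1.0, 0.1]
opening: 0.0852
```

```bash
python3 - <<'E'
from h import *
st()
go([.602,.161,-.005],-np.array([-.1,.995,0]))
E
```

```text
t 15.82 p [0.6006 0.1612 0.0135] F [-0.15 -0.96  0.1 ] open 0.0852 x [ 0.008  0.    -1.   ] z [ 0.096 -0.995  0.001] q [ 0.14  0.21  1.76 -0.    1.17  0.05]
turn [-0.2   0.04 -0.44] shift after turn mm [18.5  1.4  0.4] before [18.5  1.3  0.3]
```

Request:
{"method": "arm_command", "body": {
  "plan": [
    [[0.004,0.001,0,0,0,-0.4,0.085],[0.004,0,0,0,0,0,0.085],[0.004,0,0,0,0,0,0.085],[0.003,0,0,0,0,0,0.085]]
  ]
}}

```text
t: 16.15
tool_pos: [0.6016, 0.1615, -0.0027]
tool_rot: [1.137, 1.253, -1.137]
contact_force: [0.2, 0.5, -0.1]
opening: 0.0851
```

Request:
{"method": "arm_command", "body": {
  "plan": [
    [[0,0,0,0,0,0,0.06],[0,0,0,0,0,0,0.05],[0,0,0,0,0,0,0.045],[0,0,0,0,0,0,0.045],[0,0,0,0,0,0,0.045]]
  ],
  "squeeze": 50
}}

```text
t: 16.57
tool_pos: [0.6006, 0.1611, -0.0042]
tool_rot: [1.136, 1.254, -1.14]
contact_force: [-0.5, 0.4, -0.8]
opening: 0.0505
```

Request:
{"method": "arm_command", "body": {
  "plan": [
    [[0,0,0,0,0,0,0.04],[0,0,0,0,0,0,0.04],[0,0,0,0,0,0,0.04]]
  ]
}}

```text
t: 16.82
tool_pos: [0.6006, 0.1612, -0.0042]
tool_rot: [1.136, 1.254, -1.14]
contact_force: [-0.8, -0.3, -1.0]
opening: 0.0505
```

Request:
{"method": "arm_command", "body": {
  "plan": [
    [[-0.003,0,0,0,0,0,0.04],[-0.005,0,0,0,0,0,0.04],[-0.006,0,0,0,0,0,0.04],[-0.008,0,0,0,0,0,0.04]]
  ]
}}

```text
t: 17.15
tool_pos: [0.5984, 0.1607, 0.0149]
tool_rot: [1.134, 1.257, -1.143]
contact_force: [0.2, 0.7, -3.8]
opening: 0.0506
```

Request:
{"method": "arm_command", "body": {
  "plan": [
    [[-0.01,0,0,0,0,0,0.04],[-0.015,0,0,0,0,0,0.04],[-0.02,0,0,0,0,0,0.04],[-0.02,0,0,0,0,0,0.04],[-0.02,0,0,0,0,0,0.04],[-0.02,0,0,0,0,0,0.04],[-0.01,0,0,0,0,0,0.04],[0,0,0,0,0,0,0.04]]
  ]
}}

```text
t: 17.82
tool_pos: [0.5968, 0.161, 0.1419]
tool_rot: [1.132, 1.26, -1.145]
contact_force: [0.3, 0.1, -3.2]
opening: 0.0505
```

```bash
python3 - <<'E'
from h import *
st()
for n in('side','top'):
    M,im=pic(n,n+'9.png'); find(n,M,['bar_mid','bar_nose','bar_tail'],n=4)
t=np.array([-.194,.981,0])
go([.516,-.231,.13],-t)
E
```

```text
t 17.82 p [0.5968 0.161  0.1419] F [ 0.33  0.11 -3.2 ] open 0.0505 x [-0.01  -0.002 -1.   ] z [ 0.097 -0.995  0.001] q [ 0.14  0.08  1.67 -0.    1.4   0.05]
side bar_mid 0.87 [0.3901 0.2087 0.0159] px [298 287]
side bar_mid 0.85 [0.7184 0.4398 0.0095] px [113 297]
side bar_mid 0.83 [0.2624 0.3777 0.0158] px [309 380]
side bar_mid 0.67 [0.5954 0.1625 0.1943] px [228 181]
side bar_nose 0.87 [0.3046 0.441  0.0241] px [272 394]
side bar_nose 0.75 [0.5888 0.2331 0.2108] px [209 196]
side bar_nose 0.73 [0.3268 0.2467 0.021 ] px [314 312]
side bar_nose 0.64 [0.6613 0.4936 0.0193] px [112 325]
side bar_tail 0.8 [0.2142 0.2852 0.0064] px [354 357]
side bar_tail 0.71 [0.799  0.3695 0.0046] px [112 262]
side bar_tail 0.69 [0.6027 0.0561 0.1741] px [254 160]
side bar_tail 0.66 [ 0.7443 -0.1611 -0.0025] px [260 151]
top bar_mid 0.94 [0.7197 0.4405 0.0121] px [147 130]
top bar_mid 0.7 [0.2706 0.377  0.0132] px [164 300]
top bar_mid 0.65 [0.3921 0.2084 0.0107] px [230 255]
top bar_mid 0.61 [0.5953 0.1629 0.1891] px [245 170]
top bar_nose 0.98 [0.6621 0.4928 0.0208] px [126 150]
top bar_nose 0.96 [0.5862 0.2328 0.2038] px [214 172]
top bar_nose 0.83 [0.3052 0.4495 0.019 ] px [136 286]
top bar_nose 0.64 [0.3285 0.2501 0.0192] px [213 279]
top bar_tail 0.83 [0.6027 0.0535 0.1701] px [292 169]
top bar_tail 0.78 [0.2106 0.2863 0.0034] px [199 323]
top bar_tail 0.61 [0.803  0.3692 0.0024] px [176 101]
turn [-5.62  0.02  1.02] shift after turn mm [   6.2 -152.8  368.9] before [   8.7 -115.8  382.1]
```

Request:
{"method": "arm_command", "body": {
  "plan": [
    [[0,0,0,-2.8,-3,0.5,0.04],[0,0,0,-2.8,-3,0.5,0.04],[0,0,0,0,0,0,0.04]]
  ]
}}

```text
t: 18.47
tool_pos: [0.5935, 0.1592, 0.1335]
tool_rot: [0.986, 1.216, -1.112]
contact_force: [-0.8, -0.3, -3.4]
opening: 0.05
```

```bash
cat >> h.py <<'E'
def place(mz):
    a=np.deg2rad(6);t=np.array([-.194,.981,0]);x=np.array([0,0,-1.])*np.cos(a)-(-t)*(-np.sin(a))*-1*-1
    x=np.array([0,0,-1.])*np.cos(a)+(-t)*np.sin(a)   # tail side up, fingertips lean to tail
    z=(-t)*np.cos(a)+np.array([0,0,1.])*np.sin(a)
    B=np.c_[x,np.cross(z,x),z]; go(np.r_[.513,-.215,mz]-B@[-.05,0,-.002],z,x)
E
python3 - <<'E'
from h import *
st(); place(.12)
E
```

```text
t 18.47 p [0.5935 0.1592 0.1335] F [-0.76 -0.26 -3.41] open 0.05 x [ 0.012 -0.108 -0.994] z [ 0.196 -0.975  0.108] q [ 0.2   0.09  1.68 -0.11  1.39  0.02]
turn [0.19 0.22 0.53] shift after turn mm [ 100.1 -151.5  350.1] before [ 102.9 -151.7  349.3]
```

Request:
{"method": "arm_command", "body": {
  "plan": [
    [[0.0005,-0.005,0.012,0,0,0.3,0.04],[0.002,-0.0126,0.029,0,0,0.2,0.04],[0.003,-0.0126,0.029,0,0,0,0.04],[0.003,-0.0126,0.029,0,0,0,0.04],[0.003,-0.0126,0.029,0,0,0,0.04],[0.003,-0.0126,0.029,0,0,0,0.04],[0.003,-0.0126,0.029,0,0,0,0.04],[0.003,-0.0126,0.029,0,0,0,0.04],[0.003,-0.0126,0.029,0,0,0,0.04],[0.003,-0.0126,0.029,0,0,0,0.04],[0.003,-0.0126,0.029,0,0,0,0.04],[0.003,-0.0126,0.029,0,0,0,0.04],[0.001,-0.006,0.014,0,0,0,0.04],[0,0,0,0,0,0,0.04],[0,0,0,0,0,0,0.04]]
  ]
}}

```text
t: 19.72
tool_pos: [0.4998, -0.2347, 0.1313]
tool_rot: [1.013, 1.213, -1.118]
contact_force: [0.0, 0.3, -3.5]
opening: 0.0503
```

```bash
python3 - <<'E'
from h import *
st(); place(.05)
for n in('side','top'):
    M,im=pic(n,n+'10.png'); find(n,M,['bar_mid','bar_nose','bar_tail'],n=5)
E
```

```text
t 19.72 p [ 0.4998 -0.2347  0.1313] F [ 0.01  0.33 -3.53] open 0.0503 x [ 0.014 -0.095 -0.995] z [ 0.176 -0.98   0.096] q [-0.53 -0.11  1.88 -0.08  1.31 -0.69]
turn [-1.01 -0.51  0.24] shift after turn mm [129.1  16.8 -23.2] before [129.3  17.  -22.4]
side bar_mid 0.91 [ 0.5001 -0.2288  0.1841] px [351 111]
side bar_mid 0.74 [0.3926 0.2085 0.0129] px [297 288]
side bar_mid 0.71 [0.7194 0.4399 0.0128] px [112 296]
side bar_mid 0.68 [0.2625 0.3778 0.0166] px [309 380]
side bar_nose 0.91 [ 0.4853 -0.1561  0.1919] px [343 124]
side bar_nose 0.77 [0.3245 0.2462 0.0187] px [315 313]
side bar_nose 0.71 [0.6646 0.4948 0.0204] px [110 325]
side bar_nose 0.69 [0.3067 0.4396 0.0211] px [271 394]
side bar_tail 0.85 [0.4803 0.1468 0.0019] px [279 256]
side bar_tail 0.78 [ 0.514  -0.3359  0.176 ] px [364  93]
side bar_tail 0.75 [0.7977 0.3679 0.0072] px [112 261]
side bar_tail 0.61 [0.2128 0.2859 0.0062] px [355 357]
side bar_tail 0.2 [ 0.5144 -0.2339  0.0014] px [341 163]
top bar_mid 0.85 [0.2697 0.3771 0.0147] px [164 300]
top bar_mid 0.6 [0.7171 0.4433 0.0147] px [146 131]
top bar_nose 0.88 [0.3253 0.2504 0.021 ] px [213 280]
top bar_nose 0.86 [0.3055 0.4504 0.0205] px [136 286]
top bar_nose 0.85 [0.664  0.4922 0.0214] px [126 149]
top bar_nose 0.73 [ 0.4852 -0.1556  0.1924] px [382 221]
top bar_tail 0.94 [0.2124 0.2924 0.0069] px [196 322]
top bar_tail 0.69 [0.4866 0.15   0.0064] px [253 220]
top bar_tail 0.69 [0.8056 0.3712 0.0046] px [175 100]
top bar_tail 0.3 [0.6017 0.2013 0.0501] px [234 174]
```

Request:
{"method": "arm_command", "body": {
  "plan": [
    [[0,0.008,-0.011,-1,-0.5,0.2,0.04],[0.005,0.008,-0.011,0,0,0,0.04],[0.02,0,0,0,0,0,0.04],[0.025,0,0,0,0,0,0.04],[0.02,0,0,0,0,0,0.04],[0.01,0,0,0,0,0,0.04],[0,0,0,0,0,0,0.04],[0,0,0,0,0,0,0.04]]
  ]
}}

```text
t: 20.78
tool_pos: [0.5193, -0.2122, 0.0502]
tool_rot: [0.986, 1.21, -1.093]
contact_force: [0.3, 0.4, -2.6]
opening: 0.0503
```

```bash
python3 - <<'E'
from h import *
st(); place(.0165)
M,im=pic('side','side11.png'); find('side',M,['bar_mid','bar_nose','bar_tail'],n=5)
E
```

```text
t 20.78 p [ 0.5193 -0.2122  0.0502] F [ 0.28  0.44 -2.55] open 0.0503 x [ 0.027 -0.106 -0.994] z [ 0.206 -0.973  0.109] q [-0.47 -0.01  1.93 -0.09  1.15 -0.65]
turn [ 0.74  0.25 -0.35] shift after turn mm [83.6 -6.7  0. ] before [83.6 -7.2 -0.4]
side bar_mid 0.89 [0.3924 0.207  0.015 ] px [297 287]
side bar_mid 0.82 [ 0.5165 -0.2049  0.1062] px [338 138]
side bar_mid 0.63 [0.2612 0.3794 0.0112] px [309 382]
side bar_mid 0.56 [0.7211 0.4381 0.0106] px [113 296]
side bar_nose 0.96 [0.6631 0.4941 0.021 ] px [111 325]
side bar_nose 0.61 [ 0.4977 -0.1369  0.1122] px [333 152]
side bar_nose 0.6 [0.3046 0.4427 0.0205] px [271 396]
side bar_nose 0.57 [0.3242 0.2489 0.0227] px [315 313]
side bar_tail 0.73 [ 0.5407 -0.3118  0.0973] px [348 119]
side bar_tail 0.66 [0.8011 0.3677 0.0042] px [112 261]
side bar_tail 0.57 [0.2111 0.2857 0.0049] px [356 358]
side bar_tail 0.56 [0.4772 0.1495 0.0036] px [279 257]
```

Request:
{"method": "arm_command", "body": {
  "plan": [
    [[0.01,-0.007,0,0.7,0,-0.3,0.04],[0.02,0,0,0,0,0,0.04],[0.02,-0.001,0,0,0,0,0.04],[0.012,-0.001,0,0,0,0,0.04],[0.005,0,0,0,0,0,0.04],[0,0,0,0,0,0,0.04]]
  ]
}}

```text
t: 21.48
tool_pos: [0.5162, -0.2258, -0.012]
tool_rot: [0.994, 1.191, -1.105]
contact_force: [0.2, 0.3, -2.6]
opening: 0.0505
```

```bash
python3 - <<'E'
from h import *
st(); place(.0165)
M,im=pic('side','side12.png'); find('side',M,['bar_mid','bar_nose','bar_tail'],n=5)
E
```

```text
t 21.48 p [ 0.5162 -0.2258 -0.012 ] F [ 0.18  0.29 -2.6 ] open 0.0505 x [ 0.034 -0.115 -0.993] z [ 0.189 -0.975  0.119] q [-0.5   0.08  1.96 -0.1   1.02 -0.64]
turn [-0.23  0.83 -0.64] shift after turn mm [20.5 -1.1 -6.2] before [20.4 -1.3 -6.5]
side bar_mid 0.91 [0.7187 0.4394 0.0124] px [113 296]
side bar_mid 0.88 [0.2626 0.3763 0.0145] px [310 380]
side bar_mid 0.78 [ 0.511  -0.2201  0.0408] px [341 155]
side bar_mid 0.6 [0.3904 0.205  0.013 ] px [299 287]
side bar_mid 0.18 [0.6081 0.1266 0.0527] px [238 215]
side bar_nose 0.77 [0.3242 0.2495 0.0195] px [315 314]
side bar_nose 0.75 [ 0.5013 -0.1443  0.0497] px [331 169]
side bar_nose 0.72 [0.6638 0.4972 0.0198] px [110 326]
side bar_nose 0.59 [0.3039 0.4394 0.0208] px [273 394]
side bar_tail 0.85 [ 0.5317 -0.3247  0.0336] px [351 136]
side bar_tail 0.81 [0.7974 0.3694 0.0073] px [112 261]
side bar_tail 0.72 [0.4796 0.1461 0.0022] px [279 256]
side bar_tail 0.62 [0.2129 0.2852 0.0054] px [355 357]
```

Request:
{"method": "arm_command", "body": {
  "plan": [
    [[0.004,0,0,0,0.4,-0.4,0.04],[0.004,0,0,0,0,0,0.04],[0.003,0,0,0,0,0,0.04],[0.003,0,0,0,0,0,0.04],[0.002,0,0,0,0,0,0.04]]
  ]
}}

```text
t: 22.1
tool_pos: [0.522, -0.2298, -0.0227]
tool_rot: [0.995, 1.19, -1.104]
contact_force: [-0.1, -0.5, -3.9]
opening: 0.0507
```

Request:
{"method": "arm_command", "body": {
  "plan": [
    [[0.001,0,0,0,0,0,0.04],[0.001,0,0,0,0,0,0.04],[0.001,0,0,0,0,0,0.04]]
  ]
}}

```text
t: 22.35
tool_pos: [0.5217, -0.23, -0.0267]
tool_rot: [0.995, 1.192, -1.104]
contact_force: [0.6, 0.3, -2.7]
opening: 0.0507
```

Request:
{"method": "arm_command", "body": {
  "plan": [
    [[0.001,0,0,0,0,0,0.04],[0.001,0,0,0,0,0,0.04]]
  ]
}}

```text
t: 22.52
tool_pos: [0.5217, -0.2301, -0.029]
tool_rot: [0.995, 1.192, -1.104]
contact_force: [-0.1, -0.3, -3.3]
opening: 0.0505
```

Request:
{"method": "arm_command", "body": {
  "plan": [
    [[0.001,0,0,0,0,0,0.04],[0.001,0,0,0,0,0,0.04]]
  ]
}}

```text
t: 22.68
tool_pos: [0.5218, -0.2304, -0.0311]
tool_rot: [0.995, 1.192, -1.104]
contact_force: [0.1, 1.2, -3.7]
opening: 0.0505
```

Request:
{"method": "arm_command", "body": {
  "plan": [
    [[0.001,0,0,0,0,0,0.04],[0.001,0,0,0,0,0,0.04]]
  ]
}}

```text
t: 22.85
tool_pos: [0.522, -0.2307, -0.0332]
tool_rot: [0.995, 1.191, -1.104]
contact_force: [0.6, -0.3, -3.1]
opening: 0.0503
```

Request:
{"method": "arm_command", "body": {
  "plan": [
    [[0.001,0,0,0,0,0,0.04],[0.001,0,0,0,0,0,0.04]]
  ]
}}

```text
t: 23.02
tool_pos: [0.5221, -0.2309, -0.0353]
tool_rot: [0.995, 1.191, -1.104]
contact_force: [0.2, -0.0, -2.6]
opening: 0.0505
```

Request:
{"method": "arm_command", "body": {
  "plan": [
    [[0.001,0,0,0,0,0,0.04],[0.001,0,0,0,0,0,0.04]]
  ]
}}

```text
t: 23.18
tool_pos: [0.5222, -0.2311, -0.0363]
tool_rot: [0.995, 1.193, -1.104]
contact_force: [-6.1, 5.0, 10.8]
opening: 0.0505
```

Request:
{"method": "arm_command", "body": {
  "plan": [
    [[0.001,0,0,0,0,0,0.04]]
  ]
}}

```text
t: 23.27
tool_pos: [0.5223, -0.2312, -0.0362]
tool_rot: [0.995, 1.194, -1.105]
contact_force: [-4.3, 3.4, 5.3]
opening: 0.0505
```

Request:
{"method": "arm_command", "body": {
  "plan": [
    [[0.001,0,0,0,0,0,0.04]]
  ]
}}

```text
t: 23.35
tool_pos: [0.5224, -0.2312, -0.0362]
tool_rot: [0.995, 1.194, -1.105]
contact_force: [-4.4, 2.4, 4.7]
opening: 0.0506
```

```bash
python3 - <<'E'
from h import *
st()
for n in('side','top'):
    M,im=pic(n,n+'13.png'); find(n,M,['bar_mid','bar_nose','bar_tail'],n=5)
E
```

```text
t 23.35 p [ 0.5224 -0.2312 -0.0362] F [-4.37  2.38  4.67] open 0.0506 x [ 0.032 -0.112 -0.993] z [ 0.189 -0.975  0.117] q [-0.5   0.13  1.95 -0.1   0.98 -0.64]
side bar_mid 0.83 [0.3902 0.2073 0.0151] px [298 287]
side bar_mid 0.72 [ 0.5177 -0.2264  0.0167] px [339 160]
side bar_mid 0.69 [0.7327 0.1869 0.0033] px [185 225]
side bar_nose 0.89 [0.6645 0.4922 0.0208] px [111 324]
side bar_nose 0.63 [ 0.506  -0.1539  0.0253] px [331 173]
side bar_nose 0.63 [0.3045 0.4406 0.023 ] px [272 394]
side bar_nose 0.56 [0.3233 0.2454 0.0223] px [316 312]
side bar_nose 0.41 [0.5969 0.2137 0.0497] px [220 241]
side bar_tail 0.83 [0.4754 0.1472 0.0024] px [280 257]
side bar_tail 0.63 [0.7986 0.3677 0.0044] px [112 261]
side bar_tail 0.6 [0.2096 0.2842 0.0038] px [357 358]
side bar_tail 0.59 [ 0.5342 -0.3302  0.0095] px [351 141]
side bar_tail 0.2 [0.5979 0.2139 0.0502] px [219 240]
top bar_mid 0.92 [0.7182 0.4418 0.0141] px [146 130]
top bar_mid 0.77 [0.3905 0.2071 0.0105] px [231 255]
top bar_mid 0.57 [0.2703 0.3763 0.0122] px [164 300]
top bar_nose 0.75 [0.6625 0.4953 0.0182] px [125 150]
top bar_nose 0.64 [0.3265 0.2491 0.0205] px [213 280]
top bar_nose 0.61 [0.3051 0.4454 0.021 ] px [138 286]
top bar_tail 0.97 [0.2134 0.2871 0.0032] px [198 322]
top bar_tail 0.76 [0.8059 0.3705 0.0028] px [175 100]
top bar_tail 0.6 [0.4866 0.1548 0.0021] px [251 220]
top bar_tail 0.5 [ 0.744  -0.1611 -0.0034] px [370 129]
```

Request:
{"method": "arm_command", "body": {
  "plan": [
    [[0,0,0,0,0,0,0.05],[0,0,0,0,0,0,0.054],[0,0,0,0,0,0,0.06],[0,0,0,0,0,0,0.07],[0,0,0,0,0,0,0.08],[0,0,0,0,0,0,0.08],[-0.004,0,0,0,0,0,0.08]]
  ],
  "squeeze": 20
}}

```text
t: 24.33
tool_pos: [0.525, -0.2326, -0.0308]
tool_rot: [0.995, 1.187, -1.103]
contact_force: [-0.7, 0.7, -0.2]
opening: 0.0801
```

Request:
{"method": "arm_command", "body": {
  "plan": [
    [[-0.01,0,0,0,0,0,0.085],[-0.015,0,0,0,0,0,0.085],[-0.02,0,0,0,0,0,0.085],[-0.03,0,0,0,0,0,0.085],[-0.04,0,0,0,0,0,0.085],[-0.04,0,0,0,0,0,0.085],[-0.04,0,0,0,0,0,0.085],[-0.02,0,0,0,0,0,0.085],[0,0,0,0,0,0,0.085],[0,0,0,0,0,0,0.085]]
  ]
}}

```text
t: 25.17
tool_pos: [0.5154, -0.2053, 0.1998]
tool_rot: [0.995, 1.183, -1.101]
contact_force: [-0.6, 0.4, -0.5]
opening: 0.085
```

```bash
python3 - <<'E'
from h import *
st()
t=np.array([-.194,.981]);C=np.array([.516,-.231])
for n in('side','top','wrist'):
    M,im=pic(n,n+'14.png'); find(n,M,['bar_mid','bar_nose','bar_tail'],n=5)
    find(n,M,['cup','dome','driver'],n=1)
cv2.imwrite('pics/v12.png',np.hstack([cv2.resize(cv2.imread('pics/top14.png')[160:270,330:460],None,fx=3,fy=3,interpolation=2),cv2.resize(cv2.imread('pics/side14.png')[110:220,280:410],None,fx=3,fy=3,interpolation=2)]))
E
```

```text
t 25.17 p [ 0.5154 -0.2053  0.1998] F [-0.65  0.36 -0.54] open 0.085 x [ 0.042 -0.117 -0.992] z [ 0.188 -0.974  0.123] q [-0.46 -0.18  1.83 -0.09  1.41 -0.65]
side bar_mid 0.91 [ 0.5201 -0.223   0.0173] px [338 160]
side bar_mid 0.88 [0.3927 0.207  0.0124] px [297 287]
side bar_mid 0.87 [0.263  0.3777 0.0153] px [309 380]
side bar_mid 0.76 [0.7194 0.4366 0.0129] px [113 295]
side bar_nose 0.91 [0.6653 0.4953 0.0199] px [110 325]
side bar_nose 0.85 [0.3246 0.2458 0.023 ] px [316 312]
side bar_nose 0.82 [0.3038 0.444  0.022 ] px [271 396]
side bar_nose 0.7 [ 0.5068 -0.1548  0.022 ] px [331 174]
side bar_tail 0.85 [0.8016 0.3686 0.0074] px [111 260]
side bar_tail 0.8 [0.4776 0.1475 0.0035] px [279 256]
side bar_tail 0.68 [ 0.5387 -0.3346  0.0081] px [350 140]
side bar_tail 0.59 [0.2137 0.285  0.0047] px [355 357]
side cup 0.58 [ 0.7203 -0.0193  0.0009] px [238 180]
side dome 0.78 [0.7358 0.1885 0.002 ] px [184 225]
side driver 0.5 [ 0.7463 -0.1642  0.0018] px [260 149]
top bar_mid 0.82 [0.72   0.4406 0.0155] px [147 130]
top bar_mid 0.77 [ 0.5214 -0.2233  0.0156] px [393 210]
top bar_mi
[... 270 characters left out ...]
6 [0.329  0.2486 0.0203] px [214 279]
top bar_tail 0.9 [0.8067 0.3718 0.0035] px [175 100]
top bar_tail 0.88 [0.4847 0.1517 0.0073] px [253 220]
top bar_tail 0.7 [0.2127 0.2888 0.0053] px [197 322]
top bar_tail 0.35 [ 0.522  -0.2232  0.0149] px [393 210]
top cup 0.85 [ 0.7263 -0.0125  0.0015] px [316 133]
top dome 0.73 [ 0.5168 -0.2339  0.002 ] px [396 212]
top driver 0.8 [ 0.743  -0.1623 -0.0013] px [371 129]
wrist bar_mid 0.89 [ 0.5204 -0.2263  0.0188] px [276 181]
wrist bar_nose 0.94 [ 0.5087 -0.1499  0.0214] px [278 113]
wrist bar_tail 0.81 [ 0.5398 -0.3348  0.0114] px [274 256]
wrist cup 0.79 [ 0.7198 -0.0122 -0.0019] px [510  11]
wrist driver 0.75 [ 0.7452 -0.1607  0.0021] px [469 159]
```

View pics/v12.png

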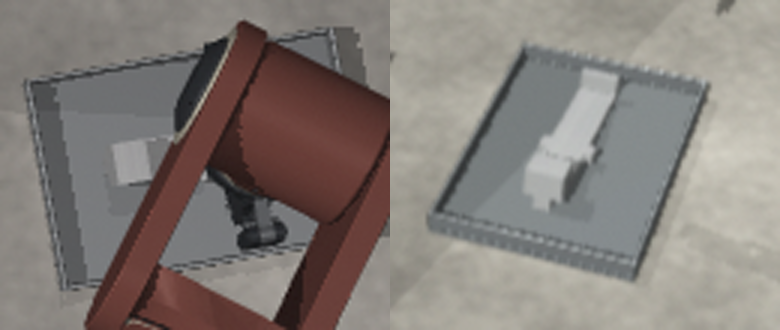

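The picture shows the bar lying in the tray, hook down and clear of the walls, with its nose block at (550,180) and tab at (600,80) in the right half. The gripper is open and well clear, so I'm handing in.

```bash
python3 -c "
from station import finish_job
print(finish_job())"
```

```text
the job is handed in; nothing more can be done
None
```

I took the steel latch bar out of the holder, set it hook down on the tray floor and handed the job in at about 25 s of the 53 s allowed. `finish_job` reports no verdict, so the result rests on my own checks.

- **Release:** With closed fingers I pushed the tail down until it met its stop, where the reading rose to 8 N. I then drew the bar about 48 mm out against the tab at tool readings of about 4 to 7 N, and at 12 mm out the picture showed the hook over the lip. The contact force between bar and holder can't be read directly.
- **Lift and placing:** I gripped the lugs, lifted the bar clear and lowered it into the tray. The reading swung by about 14 N at touch-down, and then I opened the fingers and backed off.
- **Last checks:**
  - Bar middle is about 17 mm above the bench, and the tilt is about 0.07 to 0.08 rad.
  - Nose and tail are within about 0.11 m of the tray centre along its length and near its midline.
  - The cup and screwdriver are within about 5 mm of where they were, inside the accuracy of the measurement. The dome is in place in the side view.
  - The gripper is clear at 0.20 m.

Some checks disagreed or could not be made:
- **Fingertips:** They met the bar about 39 mm short of the stated TCP. Pictures and contact agreed, so I used what I measured.
- **Drift:** The tool drifted sideways a few millimetres during moves and I corrected it each time.
- **First contact:** The roughly 1 N at first touch on the bar was lost in the force noise.
- **Top view at the end:** The arm hid part of the tray. The network missed the bar's nose and tail there and reported the dome in the tray, which is false.

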